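# Serve the tea board over the edge of the hand-off riser

### The job

The laid tea board lies too far in on the wooden hand-off riser: push it out towards the guests' side until the whole handle hangs over the riser's edge and nothing else does, with both shoulders of the board in line with that edge, give or take about a centimetre, so that the waiter can take it. Slide it flat with the fingertips against the board's body, without gripping or lifting it and without touching the handle, and leave the teapot and cup standing on it untouched. Knock nothing else about, and finish with the hand clear of everything.

Things in the scene. Friction and masses are not known exactly. Their poses are not given: they have to be found in the camera images.
- riser: Fixed low oak bench (hand-off riser) on the counter, 360 (its x) x 520 (its y) x 60 mm high, flat smooth top. Origin: centre of its underside on the counter; the top is 60 mm above it. Its +x points to the guests, away from the robot; the guests' edge is the straight long edge of the top at x = +180 mm in this frame, the robot-side edge is at x = -180 mm.
- guest_edge (a point): Middle of the riser's guests' edge, at the height of its top (x = +180 mm, y = 0, z = 60 mm in the riser's frame); axes as the riser.
- board: Loose walnut paddle board lying flat on the riser, about 0.3 kg (plus the pot and cup on it). Its body is a rectangle 160 (its x) x 220 (its y) x 12 mm thick; the handle points along its +x, towards the guests. Origin: centre of the underside of the rectangle. Straight rear edge (robot side) at x = -80 mm, front edge with the two shoulders at x = +80 mm. It starts with the whole handle still over the riser, up to about 0.2 rad askew.
- handle: The board's handle, one piece with it: 40 mm wide with a round end 48 mm across, 80 mm long, 12 mm thick. Origin: on the underside where the handle meets the board's front edge, x along the handle to its tip. Not to be touched.
- left_shoulder (a point): Front left corner of the board's rectangle, on its top face (x = +80, y = +110, z = 12 mm in the board's frame).
- right_shoulder (a point): Front right corner of the board's rectangle, on its top face (x = +80, y = -110, z = 12 mm in the board's frame).
- teapot: Small white lidded teapot, loose on the board's left half, 82 mm across, 80 mm high, 0.3 kg; handle and spout reach 65 mm from its axis. Origin: centre of its foot, 5 to 30 mm ahead of (guest side of) the board's centre. To be left standing.
- cup: White mug-shaped cup, loose on the board's right half, 72 mm across plus its handle, 56 mm high, 0.16 kg. Origin: centre of its foot, 5 to 30 mm ahead of (guest side of) the board's centre. To be left standing.
- sugar_jar: Bystander: glass jar with steel lid, 68 mm across, 100 mm high, at one end of the riser beside the board. Origin: centre of its foot.
- tumbler: Bystander: drinking glass, 66 mm across, 95 mm high, at the other end of the riser. Origin: centre of its foot.
- milk_jug: Bystander: steel milk jug, 94 mm across, 105 mm high, on the counter left of the riser. Origin: centre of its foot.
- tamper: Bystander: steel tamper, 58 mm across, 89 mm high, on a rubber mat right of the riser. Origin: centre of its foot.
- portafilter: Bystander: portafilter, 66 mm across, 36 mm high, black handle 185 mm long along its -x, on the counter on the robot's right. Origin: under the centre of its basket.
- spare_cup: Bystander: white cup like the one on the board, on the counter left of the riser. Origin: centre of its foot.

How it is judged (in metres and radians):
At the end, for the whole second after the job is handed in: The board lies flat and still on the riser with both shoulder corners within 12 mm of the guests' edge (in or out), so that just the handle hangs over; the teapot and the cup stand upright on the board (x of left_shoulder in the frame of riser between 0.168 and 0.192 m and x of right_shoulder in the frame of riser between 0.168 and 0.192 m and z of board in the frame of riser between 0.056 and 0.064 m and angle between board's own z axis and vertical below 0.03 rad and linear speed of board below 0.01 m/s and z of teapot in the frame of board between 0.008 and 0.016 m and z of cup in the frame of board between 0.008 and 0.016 m and angle between each of teapot, cup's own z axis and vertical below 0.06 rad); the robot touches nothing.
It fails at once if the board is lifted, tipped or falls off the riser (z of board in the frame of riser above 0.067 m or z of board in the frame of riser below 0.053 m or angle between board's own z axis and vertical above 0.07 rad).
It fails at once if the robot touches or grips the handle (contact force between any of the fingers, the arm and handle above 0.5 N).
It fails at once if the robot touches the teapot or the cup (contact force between any of the fingers, the arm and teapot above 0.5 N or contact force between any of the fingers, the arm and cup above 0.5 N).
It fails at once if the teapot or the cup is tipped or lifted off the board (angle between any of teapot, cup's own z axis and vertical above 0.25 rad or z of any of teapot, cup in the frame of board above 0.025 m).
It fails at once if another thing on the riser or counter is shifted by more than 15 mm or tipped (distance of any of sugar_jar, tumbler, milk_jug, tamper, portafilter, spare_cup from where it was at the start of the episode above 0.015 m or angle between any of sugar_jar, tumbler, milk_jug, tamper, portafilter, spare_cup's own z axis and vertical above 0.25 rad).
It also fails if it takes over 45 s, if anything falls off the work surface, if the arm or the gripper's body presses on something with over 40 N, if the wrist force passes 120 N, or if a joint passes its speed limit or range.

### The arm

A 6-joint arm with a two-finger parallel gripper is mounted at the origin on the work surface. World frame = base frame: x ahead of the robot, y to its left, z up, the work surface at z = 0. Lengths are in m, angles in degrees, forces in N, time in s.
With the tool pointing down it reaches from about 0.25 to 0.725 m from the base axis. Payload 9.7 kg.
Tool frame: the origin (TCP) lies at the very end of the fingers, on their centre line; the grasp point (between the pads) lies 19 mm behind it (arm.grip_point_offset is the distance from the TCP to the grasp point, in m); y points along the fingers, x is the direction in which the jaws open and shut, and the axes are right-handed (so a half turn about y gives the same grasp; the last joint's range is limited). The gripper opens to 85 mm and grips with 20 to 120 N. Pads are 22 mm wide; open, the fingers measure 114 mm over their backs; the gripper's body (76 mm by 85 mm) begins 54 mm behind the grasp point. The pads swing forward as they close: fully open they stand 13 mm farther back than shut.
Start: joints at [76.604, 4.979, 10.078, 95.1, 0, 90], TCP at [0.127, 0.535, 0.231] pointing down, gripper open.
Joint ranges: [-179.16, 179.16], [-48.56, 103.87], [-65.8, 70.77], [-126.05, 130.52], [-82.76, 87.17], [-180, 180]. Speed limits (degrees/s): [127.2, 127.2, 147.25, 180, 180, 180].

### API

Orientations are given as a 3x3 rotation matrix whose columns are the frame's x, y, z axes.
In Python, from station import telemetry, imaging, close_job, arm gives the robot as it stands.
- The arm moves only by the tool step_arm, never from a script. Its argument "rows" is a list of rows, each a list of 6 numbers: the shift along the tool's x, y, z as a fraction of full scale, then the turn, a rotation vector about the tool's x, y, z as a fraction of full scale. In form: [[tx, ty, tz, ax, ay, az], ...]. A call has 1 to 20 rows; each row shifts and turns the commanded pose from where the row before left it, along the tool's axes as they then stand; what a row does not reach is not made up. Full scale, the value 1, is 0.02 m for a shift and 0.08 rad for a turn. A row lasts 1/12 s, in which the tool goes at most 41.7 mm and 7.16 degrees, less where a joint would pass 70% of its speed; a pose out of reach is approached as far as the arm can. A call with a number of a shift or a turn outside -1 to 1 is refused whole. A call with a gripper value outside its range is refused whole. "grip" is the closure, from 0 (fully open) to 1 (shut), set as the call begins (left out, the last holds). The fingers move at their own pace and stop on an object; "force" is the grip in N (left out, the last holds). Time passes only in rows, so rows that do not move let the fingers close. It gives the time, the measured TCP pose, the force and the opening at its end, in the units of the state.
- telemetry.get_obs(): the state, without advancing time (a new reading comes with each control period).
- imaging.grab_frame(name): name is "side" or "top" or "wrist"; returns a dict with "frame" (384x512x3 uint8, blue, green, red), "range_z" (384x512 float32, m along the optical axis (not along the pixel's ray), 0 where there is no reading), "fovy" (degrees; the focal length in pixels is half the picture's height over the tangent of half this angle, whatever the lens; pixels are square), "cx", "cy" (the principal point, pixels), "R" (3x3) and "t" (3): a world point X has camera coordinates R X + t. Camera axes: x right, y down, z forward; pixel columns grow to the right and rows downward; lengths in m; the calibration is good to about 2 mm. A picture is of the moment at which its call begins.
- close_job(): hands the job in, once; it reports no verdict.
Trained networks look in a picture, given as the dict that the camera call returned (one of the last four; its "shot" number tells which), for a name from the list of things; names that differ only in an ending like _2 or _b are one class to them, and where a whole thing is asked for, a point or a joint stands for the part that bears it (a point fixed in the world has none). Each returns a list of dicts, best first, with "confidence" (0 to 1); they miss things now and then, are a little off and sometimes report something else, mostly with a low value. They report only what shows in the picture. A call takes as long as a camera call.
- imaging.find_in(picture, query): "pixel" ([column, row] in pixels, amid what is visible of it).
The state is a dict: "time_s": time; "joint_pos": joint angles; "dq": joint speeds; "joint_torque": joint torques, N m; "eef_pos": TCP position; "ee_rot": TCP orientation; "ft_force": force on the tool from outside, world axes, zero at the start; "ft_torque": the same for the moment, N m; "width": finger opening in m.
Only numpy, scipy, OpenCV 4.12 (cv2) and the standard library are available. Lean on these libraries where they do the work, as an engineer would, in place of code of your own. Each camera call takes 0.05 s, during which the arm holds its last target. There are 200 camera calls.

## Working session

There is one attempt and no reset: what is moved stays moved. The work goes in short steps, Python scripts to look and compute and a tool call to move; the robot and the scene stay as the last step left them, time stands still between calls to the robot, and variables do not carry over. Pictures are saved under pics/ and viewed, about 8 in all and at most 12, crops included, and the job is handed in when it is done.

Besides the shell and the picture viewer there is one more tool, called by a JSON object that holds its "method" and its "body". step_arm: Moves the arm, as the interface text tells. Its arguments: {"type":"object","properties":{"rows":{"type":"array","items":{"type":"array","items":{"type":"number","minimum":-1,"maximum":1}}},"grip":{"type":"number"},"force":{"type":"number"}},"required":["rows"]}

```bash
mkdir -p pics
cat > h.py <<'E'
import numpy as np,cv2
from station import telemetry, imaging, close_job, arm
def cloud(d):
    z=d["range_z"];h,w=z.shape;f=h/2/np.tan(np.radians(d["fovy"])/2)
    u,v=np.meshgrid(np.arange(w),np.arange(h))
    P=np.stack([(u-d["cx"])/f*z,(v-d["cy"])/f*z,z],-1)
    W=(P-np.array(d["t"]))@np.array(d["R"]); W[z<=0]=np.nan
    return W
E
python3 - <<'E'
from h import *
o=telemetry.get_obs();print({k:np.round(o[k],3) for k in("time_s","eef_pos","ee_rot","ft_force","width")})
for n in("top","side"):
    d=imaging.grab_frame(n);cv2.imwrite(f"pics/{n}0.png",d["frame"]);W=cloud(d);np.save(f"pics/{n}0.npy",W)
    for q in("riser","board","handle","left_shoulder","right_shoulder","guest_edge","teapot","cup","sugar_jar","tumbler"):
        for r in imaging.find_in(d,q)[:2]:
            c,rr=np.round(r["pixel"]).astype(int);print(n,q,c,rr,round(r["confidence"],2),np.round(W[min(rr,383),min(c,511)],3))
E
```

```text
{'time_s': np.float64(0.0), 'eef_pos': array([0.127, 0.535, 0.231]), 'ee_rot': array([[ 0.232, -0.   , -0.973],
       [ 0.973, -0.001,  0.232],
       [-0.001, -1.   ,  0.   ]]), 'ft_force': array([-0.404, -0.33 ,  1.097]), 'width': np.float64(0.085)}
top riser 234 232 0.8 [0.464 0.055 0.064]
top board 229 209 0.85 [0.537 0.071 0.072]
top handle 218 172 0.63 [0.657 0.108 0.07 ]
top left_shoulder 231 208 0.85 [0.541 0.065 0.065]
top right_shoulder 228 205 0.78 [0.55  0.075 0.07 ]
top guest_edge 239 228 0.62 [0.477 0.039 0.072]
top teapot 214 210 0.71 [0.53  0.112 0.137]
top teapot 245 195 0.28 [0.582 0.02  0.08 ]
top cup 151 191 0.67 [0.594 0.321 0.076]
top cup 247 196 0.64 [0.579 0.014 0.077]
top sugar_jar 295 193 0.83 [ 0.579 -0.132  0.164]
top sugar_jar 227 206 0.5 [0.544 0.075 0.104]
top tumbler 154 190 0.63 [0.598 0.314 0.067]
top tumbler 234 229 0.35 [0.473 0.054 0.074]
side riser 244 211 0.98 [ 0.539 -0.066  0.059]
side board 240 184 0.76 [0.536 0.053 0.07 ]
side handle 274 172 0.65 [0.663 0.097 0.075]
side left_shoulder 241 184 0.57 [0.54  0.051 0.072]
side right_shoulder 238 185 0.6 [0.527 0.024 0.095]
side guest_edge 251 208 0.69 [ 0.556 -0.144  0.157]
side guest_edge 271 329 0.47 [ 0.572 -0.518  0.078]
side teapot 238 168 0.85 [0.533 0.08  0.122]
side teapot 220 124 0.59 [0.485 0.402 0.072]
side cup 251 188 0.91 [0.573 0.027 0.072]
side sugar_jar 261 220 0.92 [ 0.583 -0.179  0.137]
side tumbler 251 130 0.84 [0.597 0.262 0.142]
```

Run:
```python
import cv2,numpy as np
a=cv2.imread("pics/top0.png")[130:290,110:340];cv2.imwrite("pics/a.png",cv2.resize(a,None,fx=3.4,fy=3.4,interpolation=2))
W=np.load("pics/top0.npy");z=W[...,2]
m=(abs(z-.06)<.005)&(W[...,0]>.25)&(W[...,0]<.85)&(abs(W[...,1])<.45)
print("riser box",[ (round(np.nanmin(W[...,i][m]),3),round(np.nanmax(W[...,i][m]),3)) for i in(0,1)])
P=W[m][:,:2].astype(np.float32);print(cv2.minAreaRect(P),np.median(z[m]))
```

```text
riser box [(np.float64(0.336), np.float64(0.78)), (np.float64(-0.211), np.float64(0.449))]
((0.5468382239341736, 0.13687542080879211), (0.3604481518268585, 0.6479746103286743), 10.080668449401855) 0.059721478237520526
```

View pics/a.png

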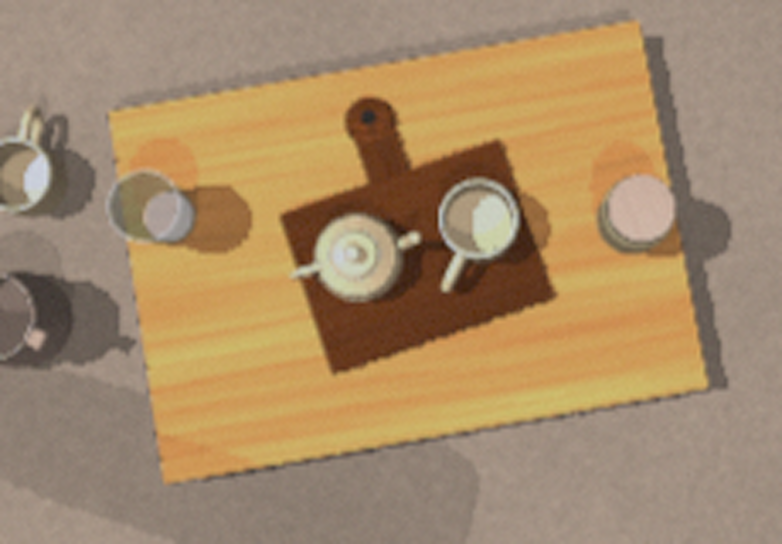

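View pics/side0.png

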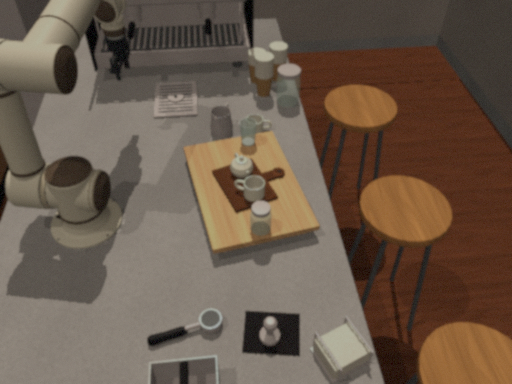

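```bash
cat >> h.py <<'E'
from scipy.optimize import minimize
def plane(d,z0):
    h,w=d["frame"].shape[:2];f=h/2/np.tan(np.radians(d["fovy"])/2)
    u,v=np.meshgrid(np.arange(w),np.arange(h));R=np.array(d["R"]);C=-R.T@np.array(d["t"])
    r=np.stack([(u-d["cx"])/f,(v-d["cy"])/f,np.ones_like(u,float)],-1)@R
    return (C+r*((z0-C[2])/r[...,2])[...,None])[...,:2]
def rect(p,cx,hx,hy):
    q=np.abs(p-[cx,0])-[hx,hy];return np.hypot(*np.maximum(q,0).T)+np.minimum(q.max(-1),0)
def sd_riser(p): return rect(p,0,.18,.26)
def sd_board(p): return np.minimum(np.minimum(rect(p,0,.08,.11),rect(p,.1,.04,.02)),np.hypot(*(p-[.136,0]).T)-.024)
def loc(P,x): c,s=np.cos(x[2]),np.sin(x[2]);return (P-x[:2])@np.array([[c,-s],[s,c]])
def fit(P,lab,sd,x0):
    L=lambda x:np.mean((1/(1+np.exp(np.clip(sd(loc(P,x))/.002,-50,50)))-lab)**2)
    best=None
    for s in(.03,.01,.004):
        r=minimize(L,x0,method="Nelder-Mead",options=dict(initial_simplex=[x0]+[np.array(x0)+e for e in np.diag([s,s,s*4])],xatol=1e-5,fatol=1e-9));x0=r.x
    return r.x,r.fun
def locate(d,xr0,xb0,xr=None):
    W=cloud(d);z=W[...,2];B,G,Rr=[d["frame"][...,i].astype(float) for i in range(3)]
    P=plane(d,.06)
    if xr is None:
        wood=(Rr>1.6*B)&(Rr>60)
        m=((np.abs(z-.06)<.012)|(z<.02))&(np.hypot(*np.moveaxis(P-xr0[:2],-1,0))<.36)
        xr,e=fit(P[m],wood[m].astype(float),sd_riser,xr0);print("riser",np.round(xr,4),"err",round(e,4))
    P=plane(d,.072);l=loc(P.reshape(-1,2),xr).reshape(P.shape)
    m=(np.abs(z-.066)<.013)&(np.abs(l[...,0])<.17)&(np.abs(l[...,1])<.25)&(np.hypot(*np.moveaxis(P-xb0[:2],-1,0))<.22)
    lab=(Rr<T)
    xb,e=fit(P[m],lab[m].astype(float),sd_board,xb0);print("board",np.round(xb,4),"err",round(e,4))
    report(xr,xb);return xr,xb
T=125
def b2w(x,p): c,s=np.cos(x[2]),np.sin(x[2]);return np.array(p)@np.array([[c,s],[-s,c]])+x[:2]
def report(xr,xb):
    q=b2w(xb,[[.08,.11],[.08,-.11],[-.08,.11],[-.08,-.11]]);print("corners in riser\n",np.round(loc(q,xr),4),"\nworld\n",np.round(q,4),"rel yaw",round(xb[2]-xr[2],4))
E
python3 - <<'E'
from h import *
d=imaging.grab_frame("top");f=d["frame"]
for c,r in((225,225),(160,260),(195,188),(270,170),(265,215)): print(f[r,c])
xr,xb=locate(d,[.55,.05,.17],[.53,.07,.3])
W=cloud(d)
# objects in board frame
m=(W[...,2]>.09)&(W[...,2]<.3)&(abs(loc(W[...,:2].reshape(-1,2),xr).reshape(384,512,2)[...,0])<.2)&(abs(W[...,1])<.4)
n,l,st,c=cv2.connectedComponentsWithStats(m.astype(np.uint8))
for i in range(1,n):
    if st[i,4]>20:
        p=W[l==i];print(st[i,4],np.round(p.min(0),3),np.round(p.max(0),3),"minx in board",np.round(loc(p[:,:2],xb).min(0),3))
E
```

```text
[ 31  57 100]
[ 83 146 208]
[ 95 164 205]
[ 86 151 205]
[27 53 97]
riser [0.5585 0.0725 0.1758] err 0.0338
board [0.5504 0.0607 0.3352] err 0.031
corners in riser
 [[ 0.0514  0.1111]
 [ 0.0863 -0.1061]
 [-0.1066  0.0857]
 [-0.0716 -0.1315]] 
world
 [[ 0.5897  0.1909]
 [ 0.6621 -0.0169]
 [ 0.4386  0.1382]
 [ 0.511  -0.0695]] rel yaw 0.1594
282 [0.555 0.266 0.09 ] [0.619 0.332 0.162] minx in board [0.08 0.18]
186 [ 0.516 -0.031  0.091] [0.614 0.038 0.134] minx in board [-0.042 -0.099]
405 [ 0.552 -0.172  0.09 ] [ 0.617 -0.108  0.165] minx in board [-0.067 -0.231]
574 [0.507 0.055 0.094] [0.586 0.173 0.156] minx in board [-0.027 -0.009]
```

```bash
cat >> h.py <<'E'
def overlay(d,xr,xb,name,crop=None,s=2):
    im=cv2.resize(d["frame"],None,fx=s,fy=s,interpolation=2);h=d["frame"].shape[0];f=h/2/np.tan(np.radians(d["fovy"])/2)
    def pr(q,z):
        X=np.c_[q,np.full(len(q),z)]@np.array(d["R"]).T+d["t"];return ((X[:,:2]/X[:,2:]*f+[d["cx"],d["cy"]]+.5)*s).astype(np.int32)
    cv2.polylines(im,[pr(b2w(xr,[[.18,.26],[.18,-.26],[-.18,-.26],[-.18,.26]]),.06)],True,(255,0,0),1)
    cv2.polylines(im,[pr(b2w(xb,[[.08,.11],[.08,-.11],[-.08,-.11],[-.08,.11]]),.072)],True,(0,255,0),1)
    if crop: a,b,c,e=crop;im=im[a*s:b*s,c*s:e*s]
    cv2.imwrite(name,im)
E
python3 - <<'E'
from h import *
d=imaging.grab_frame("top")
overlay(d,[.5585,.0725,.1758],[.5504,.0607,.3352],"pics/ov.png",(130,290,110,340),3)
E
```

```text
(no output)
```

View pics/ov.png

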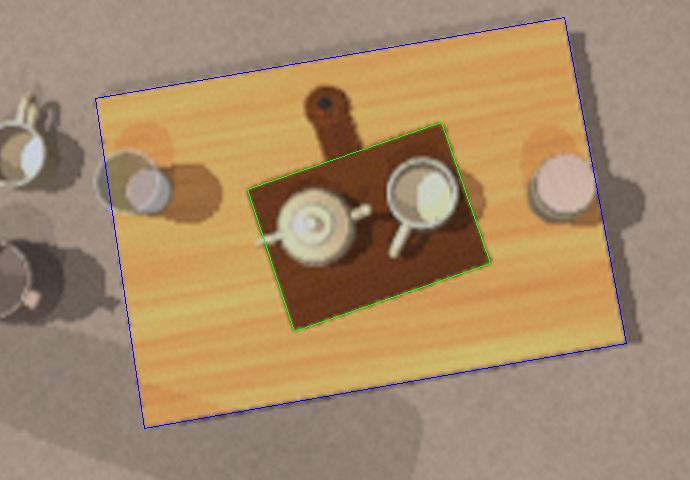

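{"method": "step_arm", "body": {"rows": [[0,0,0,0,-0.853,0],[0,0,0,0,-0.853,0],[0,0,0,0,-0.853,0],[0,0,0,0,-0.853,0],[0,0,0,0,-0.853,0],[0,0,0,0,-0.853,0],[-0.98,0,-0.35,0,0,0],[-0.98,0,-0.35,0,0,0],[-0.98,0,-0.35,0,0,0],[-0.98,0,-0.35,0,0,0],[-0.98,0,-0.35,0,0,0],[-0.98,0,-0.35,0,0,0],[-0.98,0,-0.35,0,0,0],[-0.98,0,-0.35,0,0,0],[-0.98,0,-0.35,0,0,0],[-0.98,0,-0.35,0,0,0],[-0.98,0,-0.35,0,0,0],[-0.98,0,-0.35,0,0,0],[-0.98,0,-0.35,0,0,0],[-0.98,0,-0.35,0,0,0]], "grip": 0}}

```text
time_s: 2.87
eef_pos: [0.2722, 0.2811, 0.2314]
ee_rot: [[-0.175, 0.0, -0.985], [0.985, 0.0, -0.175], [0.0, -1.0, -0.0]]
ft_force: [0.5, 0.6, -0.3]
width: 0.085
```

{"method": "step_arm", "body": {"rows": [[-0.98,0,-0.35,0,0,0],[-0.98,0,-0.35,0,0,0],[-0.98,0,-0.35,0,0,0],[-0.98,0,-0.35,0,0,0],[-0.98,0,-0.35,0,0,0],[-0.98,0,-0.35,0,0,0],[-0.98,0,-0.35,0,0,0],[-0.98,0,-0.35,0,0,0],[-0.98,0,-0.35,0,0,0],[-0.98,0,-0.35,0,0,0],[-0.98,0,-0.35,0,0,0],[-0.98,0,-0.35,0,0,0],[-0.98,0,-0.35,0,0,0],[0,0,0,0,0,0],[0,0,0,0,0,0],[0,0,0,0,0,0]]}}

```text
time_s: 4.2
eef_pos: [0.4058, 0.0472, 0.2313]
ee_rot: [[-0.174, -0.0, -0.985], [0.985, 0.0, -0.174], [0.0, -1.0, 0.0]]
ft_force: [0.2, 0.8, -0.1]
width: 0.0856
```

```bash
cat >> h.py <<'E'
def tool(xr):
    o=telemetry.get_obs();R=np.array(o["ee_rot"]);p=np.array(o["eef_pos"])
    print("t",round(float(o["time_s"]),2),"tcp",np.round(p,4),"in riser",np.round(loc(p[None,:2],xr)[0],4),"jaw yaw err",round(np.arctan2(-R[0,0],R[1,0])-xr[2],4),"F",np.round(o["ft_force"],2),"\nR",np.round(R,3).tolist(),round(float(o["width"]),4))
XR=np.array([.5585,.0725,.1758])
E
python3 - <<'E'
from h import *
tool(XR)
d=imaging.grab_frame("wrist");overlay(d,XR,np.array([.5504,.0607,.3352]),"pics/w1.png",None,1)
d=imaging.grab_frame("side");W=cloud(d)
E
```

```text
t 4.2 tcp [0.4058 0.0472 0.2313] in riser [-0.1548  0.0018] jaw yaw err -0.0006 F [ 0.23  0.78 -0.05] 
R [[-0.174, -0.0, -0.985], [0.985, 0.0, -0.174], [0.0, -1.0, 0.0]] 0.0856
```

View pics/w1.png

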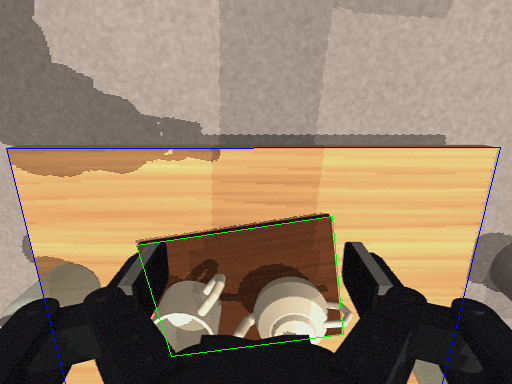

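{"method": "step_arm", "body": {"rows": [[0,0.8,0,0,0,0],[0,0.8,0,0,0,0],[0,0.8,0,0,0,0],[0,0.8,0,0,0,0],[0,0.8,0,0,0,0],[0,0.8,0,0,0,0],[0,0.8,0,0,0,0],[0,0.8,0,0,0,0],[0,0.8,0,0,0,0],[0,0,0,0,0,0],[0,0,0,0,0,0]]}}

```text
time_s: 5.22
eef_pos: [0.4054, 0.0475, 0.0872]
ee_rot: [[-0.176, -0.001, -0.984], [0.984, -0.0, -0.176], [0.0, -1.0, 0.001]]
ft_force: [0.7, 0.2, 0.3]
width: 0.0854
```

Run:
```python
from h import *
tool(XR)
d=imaging.grab_frame("wrist");cv2.imwrite("pics/w2.png",d["frame"]);R=np.array(d["R"]);print("cam",loc((-R.T@d["t"])[None,:2],XR),(-R.T@d["t"])[2])
W=cloud(d);q=loc(W[...,:2].reshape(-1,2),XR)
z=W[...,2].ravel();t=np.array([-.155,.002])
m=(abs(q[:,0]+.155)<.03)&(abs(abs(q[:,1])-.05)<.03)&(z>.065)&(z<.13)
print(m.sum()); 
for s in(1,-1):
    k=m&(q[:,1]*s>0)
    if k.any(): print("finger",s,"zmin",np.sort(z[k])[:20:4].round(4),"x",q[k,0].min().round(4),q[k,0].max().round(4),"y",q[k,1].min().round(4),q[k,1].max().round(4))
```

```text
t 5.22 tcp [0.4054 0.0475 0.0872] in riser [-0.1552  0.0022] jaw yaw err 0.0009 F [0.7  0.19 0.26] 
R [[-0.176, -0.001, -0.984], [0.984, -0.0, -0.176], [0.0, -1.0, 0.001]] 0.0854
cam [[-0.23198647  0.00255642]] 0.23008474417061714
3681
finger 1 zmin [0.0992 0.1005 0.1008 0.101  0.1013] x -0.1683 -0.145 y 0.0444 0.0589
finger -1 zmin [0.1002 0.1006 0.1008 0.101  0.1012] x -0.1684 -0.145 y -0.0545 -0.0398
```

View pics/w2.png

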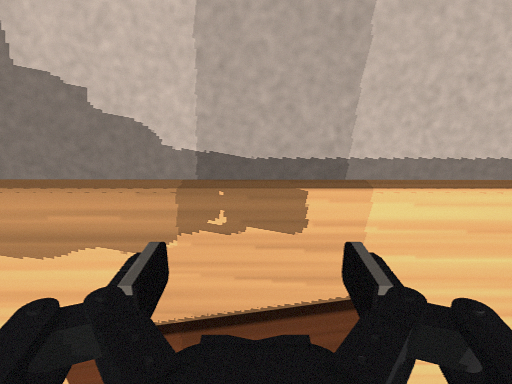

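{"method": "step_arm", "body": {"rows": [[0,0.35,0,0,0,0],[0,0.35,0,0,0,0],[0,0.35,0,0,0,0],[0,0.35,0,0,0,0],[0,0.3,0,0,0,0],[0,0,0,-0.727,0,0],[0,0,0,-0.727,0,0],[0,0,0,-0.727,0,0],[0,0,0,0,0,0],[0,0,0,0,0,0]]}}

```text
time_s: 6.1
eef_pos: [0.4056, 0.0469, 0.0533]
ee_rot: [[-0.175, 0.171, -0.97], [0.985, 0.03, -0.172], [-0.0, -0.985, -0.174]]
ft_force: [-0.2, -0.2, 0.2]
width: 0.0851
```

```bash
cat >> h.py <<'E'
def tips():
    d=imaging.grab_frame("wrist");W=cloud(d);o=telemetry.get_obs();R=np.array(o["ee_rot"])
    L=(W.reshape(-1,3)-o["eef_pos"])@R
    for s in(1,-1):
        k=(abs(L[:,0]-s*.048)<.02)&(L[:,1]>-.03)&(abs(L[:,2])<.0135)&(W.reshape(-1,3)[:,2]>.0625)
        w=W.reshape(-1,3)[k];q=loc(w[:,:2],XR)
        if k.sum()>5: print("finger",s,k.sum(),"tooly max",np.percentile(L[k,1],99).round(4),"zmin",np.percentile(w[:,2],1).round(4),"xmax",q[:,0].max().round(4),"y",q[:,1].min().round(4),q[:,1].max().round(4))
    return d
E
python3 - <<'E'
from h import *
tool(XR);tips()
E
```

```text
t 6.1 tcp [0.4056 0.0469 0.0533] in riser [-0.155   0.0015] jaw yaw err -0.0004 F [-0.2  -0.24  0.22] 
R [[-0.175, 0.171, -0.97], [0.985, 0.03, -0.172], [-0.0, -0.985, -0.174]] 0.0851
finger 1 821 tooly max -0.0137 zmin 0.0663 xmax -0.1488 y 0.0438 0.0582
finger -1 809 tooly max -0.0135 zmin 0.0668 xmax -0.149 y -0.0546 -0.0405
```

{"method": "step_arm", "body": {"rows": [[0,0.074,0.013,0,0,0],[0,0.035,-0.197,0,0,0],[0,0.035,-0.197,0,0,0],[0,0.035,-0.197,0,0,0],[0,0.035,-0.197,0,0,0],[0,0.035,-0.197,0,0,0],[0,0.035,-0.197,0,0,0],[0,0.035,-0.197,0,0,0],[0,0.035,-0.197,0,0,0],[0,0.035,-0.197,0,0,0],[0,0.035,-0.197,0,0,0],[0,0.035,-0.197,0,0,0],[0,0.035,-0.197,0,0,0],[0,0.035,-0.197,0,0,0],[0,0.035,-0.197,0,0,0],[0,0.035,-0.197,0,0,0],[0,0.035,-0.197,0,0,0],[0,0.035,-0.197,0,0,0],[0,0.035,-0.197,0,0,0]]}}

```text
time_s: 7.73
eef_pos: [0.4762, 0.06, 0.0514]
ee_rot: [[-0.176, 0.169, -0.97], [0.984, 0.031, -0.173], [0.001, -0.985, -0.172]]
ft_force: [-6.9, 1.6, 3.7]
width: 0.0854
```

Run:
```python
from h import *
tool(XR);tips()
d=imaging.grab_frame("top");xr,xb=locate(d,XR,[.57,.06,.25],XR);overlay(d,xr,xb,"pics/ov2.png",(130,290,110,340),3)
```

```text
t 7.73 tcp [0.4762 0.06   0.0514] in riser [-0.0832  0.0021] jaw yaw err 0.0007 F [-6.89  1.6   3.7 ] 
R [[-0.176, 0.169, -0.97], [0.984, 0.031, -0.173], [0.001, -0.985, -0.172]] 0.0854
finger 1 1421 tooly max -0.0102 zmin 0.0629 xmax -0.0722 y 0.03 0.0697
finger -1 797 tooly max -0.0136 zmin 0.0641 xmax -0.0709 y -0.0543 -0.0264
board [0.5699 0.0581 0.2623] err 0.0384
corners in riser
 [[ 0.0789  0.1004]
 [ 0.0979 -0.1188]
 [-0.0805  0.0865]
 [-0.0615 -0.1326]] 
world
 [[ 0.6186  0.1851]
 [ 0.6757 -0.0274]
 [ 0.4641  0.1436]
 [ 0.5211 -0.0689]] rel yaw 0.0865
```

View pics/ov2.png

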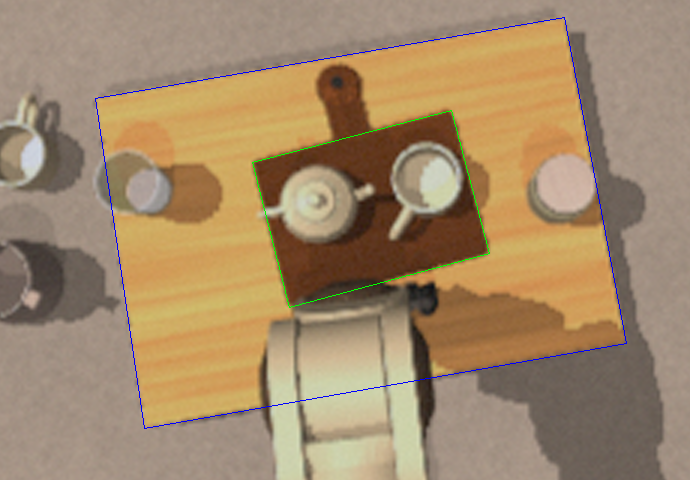

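{"method": "step_arm", "body": {"rows": [[0,-0.015,-0.206,0,0,0],[0,0.035,-0.197,0,0,0],[0,0.035,-0.197,0,0,0],[0,0.035,-0.197,0,0,0],[0,0.035,-0.197,0,0,0],[0,0.035,-0.197,0,0,0],[0,0.035,-0.197,0,0,0],[0,0.035,-0.197,0,0,0],[0,0.035,-0.197,0,0,0],[0,0.035,-0.197,0,0,0],[0,0.035,-0.197,0,0,0],[0,0.035,-0.197,0,0,0],[0,0.035,-0.197,0,0,0],[0,0.035,-0.197,0,0,0],[0,0.035,-0.197,0,0,0],[0,0.035,-0.197,0,0,0],[0,0.035,-0.197,0,0,0],[0,0.035,-0.197,0,0,0],[0,0.035,-0.197,0,0,0],[0,0,0,0,0,0]]}}

```text
time_s: 9.5
eef_pos: [0.5528, 0.073, 0.0528]
ee_rot: [[-0.175, 0.172, -0.969], [0.985, 0.03, -0.172], [-0.0, -0.985, -0.175]]
ft_force: [-0.8, -0.8, -0.1]
width: 0.0855
```

```bash
sed -i 's/np.abs(l\[...,0\])<.17/np.abs(l[...,0]-.05)<.22/; s/(np.abs(z-.066)<.013)/((np.abs(z-.066)<.013)|((z<.02)\&(l[...,0]>.185)))/; s/lab=(Rr<T)/lab=(Rr<T)\&(Rr>1.6*B)\&(z>.05)/' h.py
python3 - <<'E'
from h import *
tool(XR)
d=imaging.grab_frame("top");xr,xb=locate(d,XR,[.635,.07,.18],XR);overlay(d,xr,xb,"pics/ov3.png",(130,290,110,340),3)
E
```

```text
t 9.5 tcp [0.5528 0.073  0.0528] in riser [-0.0055  0.0015] jaw yaw err -0.0001 F [-0.78 -0.77 -0.13] 
R [[-0.175, 0.172, -0.969], [0.985, 0.03, -0.172], [-0.0, -0.985, -0.175]] 0.0855
board [0.6407 0.0646 0.1767] err 0.0379
corners in riser
 [[ 0.1595  0.0879]
 [ 0.1597 -0.1321]
 [-0.0005  0.0878]
 [-0.0003 -0.1322]] 
world
 [[ 0.7001  0.187 ]
 [ 0.7388 -0.0296]
 [ 0.5426  0.1588]
 [ 0.5813 -0.0577]] rel yaw 0.0009
```

View pics/ov3.png

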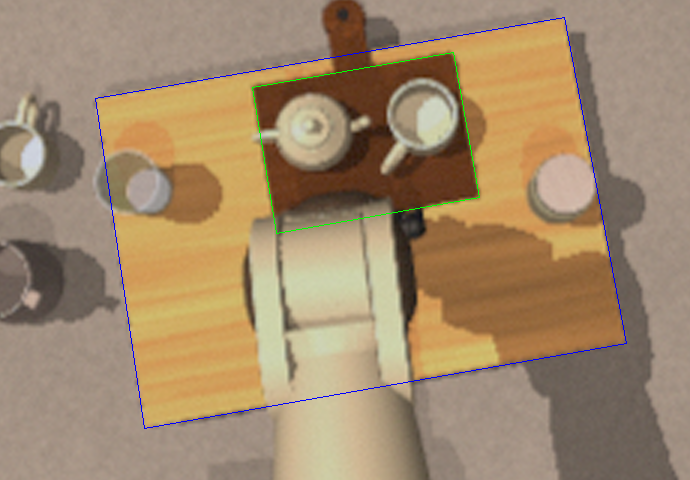

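{"method": "step_arm", "body": {"rows": [[0,0.022,-0.123,0,0,0],[0,0.022,-0.123,0,0,0],[0,0.022,-0.123,0,0,0],[0,0.022,-0.123,0,0,0],[0,0.022,-0.123,0,0,0],[0,0.022,-0.123,0,0,0],[0,0.022,-0.123,0,0,0],[0,0.022,-0.123,0,0,0],[0,0,0,0,0,0],[0,0,0,0,0,0]]}}

```text
time_s: 10.38
eef_pos: [0.5717, 0.0764, 0.053]
ee_rot: [[-0.175, 0.172, -0.97], [0.985, 0.03, -0.172], [-0.0, -0.985, -0.174]]
ft_force: [-3.9, -0.9, 0.8]
width: 0.0852
```

Run:
```python
from h import *
tool(XR)
d=imaging.grab_frame("top");xr,xb=locate(d,XR,[.66,.07,.18],XR)
```

```text
t 10.38 tcp [0.5717 0.0764 0.053 ] in riser [0.0137 0.0015] jaw yaw err -0.0002 F [-3.89 -0.89  0.76] 
R [[-0.175, 0.172, -0.97], [0.985, 0.03, -0.172], [-0.0, -0.985, -0.174]] 0.0852
board [0.6606 0.0682 0.1745] err 0.0381
corners in riser
 [[ 0.18    0.0878]
 [ 0.1797 -0.1322]
 [ 0.02    0.088 ]
 [ 0.0197 -0.132 ]] 
world
 [[ 0.7203  0.1904]
 [ 0.7585 -0.0262]
 [ 0.5627  0.1627]
 [ 0.6009 -0.054 ]] rel yaw -0.0013
```

{"method": "step_arm", "body": {"rows": [[0,-0.035,0.197,0,0,0],[0,-0.087,0.4925,0,0,0],[0,-0.087,0.4925,0,0,0],[0,-0.087,0.4925,0,0,0],[0,-0.087,0.4925,0,0,0],[0,-0.087,0.4925,0,0,0],[0,-0.087,0.4925,0,0,0],[0,-0.087,0.4925,0,0,0],[0,-0.087,0.4925,0,0,0],[0,-0.9,-0.16,0,0,0],[0,-0.9,-0.16,0,0,0],[0,-0.9,-0.16,0,0,0],[0,-0.9,-0.16,0,0,0],[0,-0.9,-0.16,0,0,0],[0,-0.9,-0.16,0,0,0],[0,-0.9,-0.16,0,0,0],[0,-0.9,-0.16,0,0,0],[0,0,0,0,0,0],[0,0,0,0,0,0]]}}

```text
time_s: 12.02
eef_pos: [0.4889, 0.0617, 0.1997]
ee_rot: [[-0.175, 0.173, -0.969], [0.985, 0.031, -0.172], [-0.0, -0.984, -0.175]]
ft_force: [-0.2, -0.8, -0.1]
width: 0.0854
```

Run:
```python
from h import *
tool(XR)
d=imaging.grab_frame("top");xr,xb=locate(d,XR,[.66,.07,.18]);overlay(d,xr,xb,"pics/ov4.png",(130,290,110,340),3)
```

```text
t 12.02 tcp [0.4889 0.0617 0.1997] in riser [-0.0704  0.0015] jaw yaw err -0.0002 F [-0.19 -0.76 -0.1 ] 
R [[-0.175, 0.173, -0.969], [0.985, 0.031, -0.172], [-0.0, -0.984, -0.175]] 0.0854
riser [0.5592 0.0726 0.1758] err 0.0523
board [0.661  0.0682 0.1755] err 0.0351
corners in riser
 [[ 0.1795  0.0878]
 [ 0.1795 -0.1322]
 [ 0.0195  0.0878]
 [ 0.0195 -0.1322]] 
world
 [[ 0.7206  0.1905]
 [ 0.759  -0.0261]
 [ 0.563   0.1625]
 [ 0.6014 -0.0541]] rel yaw -0.0003
```

View pics/ov4.png

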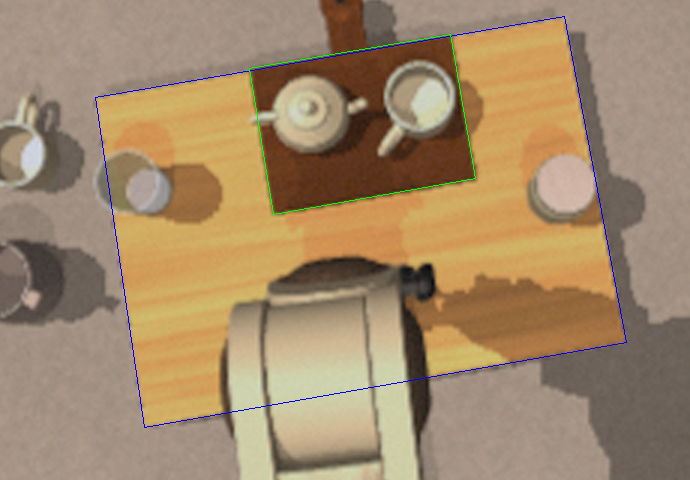

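The board's shoulders line up with the guests' edge, the pot and cup are standing, and the hand is clear.

```bash
python3 -c "
from station import close_job;print(close_job())"
```

```text
the job is handed in; nothing more can be done
None
```

I pushed the board out towards the guests until only its handle hangs over the riser's edge, then handed the job in at about 12 s of the 45 s allowed. I used the two open fingertips against the board's rear edge, tilted back 10° to keep clear of the pot. That also squared the board up: it started about 0.16 rad askew.

- **Shoulders:** in the last top-camera check both shoulders were at x = 0.1795 m in the riser's frame, against a target of 0.180 m ± 0.012 m. The board's skew was about 0 rad. The camera calibration is good to about 2 mm.
- **Teapot, cup and other things:** in the last top picture the teapot and cup look upright on the board. The sugar jar and tumbler, and the edges of the jug and spare cup that show, look unmoved. I did not measure any of these, and the tamper and portafilter were not in that picture; the arm stayed well away from them.
- **Hand:** it was backed off and raised to 0.20 m. The force reading was about 0.8 N, the same as in free air.
- **Forces:** the highest force I read was about 8 N, during the push.

No check failed or disagreed. `close_job()` gives no verdict.

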